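# Put the washed tumbler up on the tip-up drying peg

### The arm

A 6-joint arm with a two-finger parallel gripper is mounted at the origin on the work surface. World frame = base frame: x ahead of the robot, y to its left, z up, the work surface at z = 0. Lengths are in m, angles in rad, forces in N, time in s.
With the tool pointing down it reaches from about 0.3 to 0.775 m from the base axis. Payload 14.6 kg.
Tool frame: the origin (TCP) lies at the very end of the fingers, on their centre line; the grasp point (between the pads) lies 19 mm behind it (ctrl.hold_point_z is the z of the grasp point in the tool frame, in m); z points along the fingers, y is the direction in which the jaws open and shut (so a half turn about z gives the same grasp; the last joint's range is limited). The gripper opens to 94 mm and grips with 3 to 60 N. Pads are 16 mm wide; open, the fingers measure 119 mm over their backs; the gripper's body (75 mm by 177 mm) begins 78 mm behind the grasp point.
Start: joints at [1.105, 0.3, 1.521, -0, 1.321, -0.067], TCP at [0.214, 0.507, 0.184] pointing down, gripper open.
Joint ranges: [-3.03, 3.03], [-0.79, 2.21], [0.23, 2.52], [-1.04, 4.18], [0, 3.07], [-2.55, 2.55]. Speed limits (rad/s): [2.22, 2.22, 2.57, 3.14, 3.14, 3.14].

### API

Orientations are given as [roll, pitch, yaw] about the fixed x, y, z axes, in that order (R = Rz(yaw) Ry(pitch) Rx(roll)).
In Python, from station import ctrl, cams, hand_in gives the robot as it stands.
- The arm moves only by the tool servo_tool, never from a script. Its argument "rows" is a list of rows, each a list of 7 numbers: the shift along the world's x, y, z in m, then the turn, a rotation vector about the world's x, y, z in rad, then the gripper command: -1 is shut, 1 is fully open, values between are in proportion. A call has exactly 8 rows; each row is the pose to reach, as a shift and turn from the pose measured when the call began; what a row does not reach only later rows make up. A row lasts 1/12 s, in which the tool goes at most 41.7 mm and 7.16 degrees, less where a joint would pass 70% of its speed; a pose out of reach is approached as far as the arm can. A call with a gripper value outside its range is refused whole. The fingers move at their own pace and stop on an object; "newtons" is the grip in N (left out, the last holds). Time passes only in rows, so rows that repeat a pose let the fingers close, or fill a call up. It gives the time, the measured TCP pose, the force and the opening at its end, in the units of the state.
- ctrl.get_obs(): the state, without advancing time (a new reading comes with each control period).
- cams.camera(name): name is "side" or "top"; returns a dict with "image" (400x640x3 uint8, red, green, blue), "depth" (400x640 float32, m along the optical axis (not along the pixel's ray), 0 where there is no reading), "fx", "fy", "cx", "cy" (pixels), "dist_coeffs" ([k1, k2, p1, p2, k3] as OpenCV has them; the pictures are not rectified), "rvec" (rotation vector, rad) and "tvec" (3), from world to camera coordinates, as OpenCV has them. Camera axes: x right, y down, z forward; pixel columns grow to the right and rows downward; lengths in m; the calibration is good to about 2 mm. A picture is of the moment at which its call begins.
- hand_in(): hands the job in, once; it reports no verdict.
Trained networks look in a picture, given as the dict that the camera call returned (one of the last four; its "shot" number tells which), for a name from the list of things; names that differ only in an ending like _2 or _b are one class to them, and where a whole thing is asked for, a point or a joint stands for the part that bears it (a point fixed in the world has none). Each returns a list of dicts, best first, with "p" (0 to 1); they miss things now and then, are a little off and sometimes report something else, mostly with a low value. They report only what shows in the picture. A call takes as long as a camera call. They do not tell look-alikes from the thing itself.
- cams.spot_in(picture, name): "box" ([left, top, right, bottom] as shares, 0 to 1, of the picture: columns of its width, rows of its height, round what is visible of it).
- cams.place_of(picture, name): "at" ([column, row] as shares, 0 to 1, of the picture: columns of its width, rows of its height: a listed point, or the origin of a listed thing).
The state is a dict: "time_s": time; "qpos": joint angles; "joint_vel": joint speeds; "tau": joint torques, N m; "ee_pos": TCP position; "eef_rot": TCP orientation; "force": force on the tool from outside, world axes, zero at the start; "moment": the same for the moment, N m; "grip_width": finger opening in m.
Only numpy, scipy, OpenCV 4.12 (cv2) and the standard library are available. Lean on these libraries where they do the work, as an engineer would, in place of code of your own. Each camera call takes 0.05 s, during which the arm holds its last target.

### The job

Hang the washed steel tumbler up to dry: with the peg still folded down, push the lying tumbler along its rails over the peg until it meets the little end stop, then swing the stand's lever over until peg and tumbler stand fully upright. Then press down on the tumbler's upturned bottom until you feel the stiff collar under its mouth stop hard, with a firm push of about 20 N, never more than 40 N. Leave the things around the stand where they are.

Things in the scene. Friction and masses are not known exactly. Their poses are not given: they have to be found in the camera images.
- stand: Tip-up drying stand, fixed: grey base 110 x 470 x 10 mm. Origin on the desk below the peg's pivot; z up, y along the base from the pivot to the loading end, x along the pivot axis. Two 10 mm rails along y (x +-24, y 90 to 395, tops 34 mm high) carry the lying tumbler, its axis 65 mm above the desk, in line with the folded peg. Two cheeks at x +-43 mm, 84 mm high, hold the pivot.
- end_stop (a point): Middle of the top edge of the small grey plate (44 mm wide, top 36 mm above the desk) that stops the lower edge of the lying tumbler's mouth, 83 mm from the pivot along the stand's y; the tumbler's bottom is then 223 mm from the pivot.
- peg (a joint): Angle of the white drying peg about its pivot: 0 = folded down level (pointing along the stand's +y), 1.571 = upright against its stop. The hinge has 0.25 N m friction; raising it with the tumbler on takes up to about 0.8 N m and has to go all the way. The peg is a post 52 mm thick with a tapered nose; its tip is 168 mm from the pivot.
- pivot (a point): Middle of the peg's pivot axis, 65 mm above the desk. The frame turns with the peg: y points along the peg to its tip, x along the pivot axis, z along the hand lever (up while the peg is folded down).
- home (a point): Point on the peg's axis, 45 mm from the pivot, where the tumbler's mouth is when fully home. A grey collar on the peg (74 mm wide, with a cone that centres the mouth) bears the mouth; it has been left 15 to 30 mm short of home, how much is not told. It slides down stiffly (8 N, more than the tumbler's weight), then stops hard.
- lever_grip (a point): Middle of the hand lever's black grip (20 mm thick, 65 to 135 mm from the pivot axis); this point is 100 mm from the axis, at the stand's x = -68 mm (robot's side). A 12 mm bar joins it to the pivot. One rigid piece with the peg: it stands up while the peg is folded down; swinging it over by 90 degrees, towards the stand's -y and down to level, raises the peg.
- tumbler: Brushed steel drinking tumbler with a black rubber foot, a plain straight cup 76 mm in diameter, 140 mm long, wall 4 mm, 134 mm deep inside, about 0.2 kg, lying on the stand's rails. Origin at the centre of its closed bottom; its -y axis points along its axis to the mouth, which faces the peg.
- mouth (a point): Centre of the tumbler's open mouth, 140 mm from its bottom.
- mug: White mug, 80 mm wide, 90 mm high, standing beyond the stand; bystander. Origin under its centre.
- jar: Amber glass jar, 70 mm wide, 100 mm high, standing beyond the stand; bystander. Origin under its centre.
- tumbler_lid: Black lid of the tumbler, 78 mm wide, 30 mm high, on the desk on the robot's side of the stand; bystander, stays off. Origin under its centre.
- spoon: Steel spoon lying on the desk beyond the stand; bystander.
- glue: White bottle with red cap, 60 mm wide, 150 mm high, to the right of the stand; bystander. Origin under its centre.
Mind the look-alikes: they are no part of the job. What is shaped like the tumbler but green is not meant.

How it is judged:
By the outcome, as a careful person would: the job done as asked, in the order asked, and still so for the second after the job is handed in, with the robot touching nothing.
It also fails if it takes over 69 s, if anything falls off the work surface, if the arm or the gripper's body presses on something with over 40 N, if the wrist force passes 120 N, or if a joint passes its speed limit or range.

## Working session

There is one attempt and no reset: what is moved stays moved. The work goes in short steps, Python scripts to look and compute and a tool call to move; the robot and the scene stay as the last step left them, time stands still between calls to the robot, and variables do not carry over. Pictures are saved under pics/ and viewed, and the job is handed in when it is done.

Besides the shell and the picture viewer there is one more tool, called in YAML: its name, and indented under it one key for each argument. servo_tool: Moves the arm, as the interface text tells. Its arguments: {"type":"object","properties":{"rows":{"type":"array"},"newtons":{"type":"number"}},"required":["rows"]}

```bash
ls; mkdir -p pics; cat > h.py <<'E'
import numpy as np, cv2
from station import ctrl, cams
def save(p,fn):
    cv2.imwrite(fn,cv2.cvtColor(p["image"],cv2.COLOR_RGB2BGR))
def K(p): return np.array([[p["fx"],0,p["cx"]],[0,p["fy"],p["cy"]],[0,0,1.]])
def ray(p,px):
    n=cv2.undistortPoints(np.array([[px]],float),K(p),np.array(p["dist_coeffs"],float))[0,0]
    R=cv2.Rodrigues(np.array(p["rvec"],float))[0]; t=np.array(p["tvec"],float).ravel()
    return -R.T@t, R.T@np.array([n[0],n[1],1.]),
def tri(pa,a,pb,b):
    c1,d1=ray(pa,a);c2,d2=ray(pb,b)
    A=np.stack([d1,-d2],1);s=np.linalg.lstsq(A,c2-c1,rcond=None)[0]
    x,y=c1+s[0]*d1,c2+s[1]*d2
    return (x+y)/2,np.linalg.norm(x-y)
def bydepth(p,px):
    c,d=ray(p,px); u,v=int(round(px[0])),int(round(px[1]))
    w=p["depth"][max(0,v-1):v+2,max(0,u-1):u+2]; w=w[w>0]
    return c+d*np.median(w) if len(w) else None
def onz(p,px,z):
    c,d=ray(p,px); return c+d*(z-c[2])/d[2]
def proj(p,X):
    return cv2.projectPoints(np.array(X,float).reshape(-1,1,3),np.array(p["rvec"],float),np.array(p["tvec"],float),K(p),np.array(p["dist_coeffs"],float))[0].reshape(-1,2)
E
python3 - <<'E'
from h import *
print(ctrl.get_obs())
P={n:cams.camera(n) for n in("side","top")}
for n in P: save(P[n],f"pics/{n}0.png")
for k in ["stand","end_stop","peg","pivot","home","lever_grip","tumbler","mouth","mug","jar","tumbler_lid","spoon","glue"]:
  for n in P:
    p=P[n]
    try:
      for d in cams.place_of(p,k)[:3]:
        px=np.array(d["at"])*[640,400]; print(k,n,"at",px.round(1),round(d["p"],2),bydepth(p,px))
    except Exception as e: print(k,n,e)
E
```

```text
pics
{'time_s': 0.0, 'qpos': array([ 1.10536769e+00,  3.00504709e-01,  1.52158767e+00, -2.56148866e-05,
        1.32068934e+00, -6.66019240e-02]), 'joint_vel': array([ 0.00093067, -0.0007543 , -0.00054021, -0.00069685, -0.00128829,
       -0.00246203]), 'tau': array([ 7.22408895e-04, -5.31803513e+01, -3.52744102e+01,  7.08603440e-02,
        2.43866531e-02, -4.72552301e-05]), 'ee_pos': array([0.21346594, 0.50657129, 0.18386512]), 'eef_rot': array([-3.14040458e+00, -5.43799465e-05,  2.74277227e+00]), 'force': array([-0.21188909,  0.52181294, -0.02931995]), 'moment': array([-0.01995167,  0.00949871, -0.04867419]), 'grip_width': 0.09421782369356375}
stand side at [330.1 234.2] 0.82 [ 0.48409524 -0.12997661  0.0088984 ]
stand top at [315.  193.9] 0.78 [ 0.46729213 -0.1043821   0.07694247]
end_stop side at [322.1 212.2] 0.67 [ 0.46682175 -0.09597534  0.07296389]
end_stop side at [326.1 209.8] 0.55 [ 0.4783552  -0.10042793  0.08413992]
end_stop top at [292.  191.6] 0.77 [ 0.47104431 -0.03000851  0.08937929]
end_stop top at [302.  192.3] 0.35 [ 0.46907622 -0.06250114  0.09119574]
peg side i
[... 1407 characters left out ...]
 [326.1 152.6] 0.85 [ 0.60051616 -0.1374536   0.09962511]
tumbler_lid side at [279.3 204.2] 0.53 [0.34635458 0.03863902 0.01715937]
tumbler_lid top at [266.1 231. ] 0.68 [0.34940601 0.05868215 0.00097101]
spoon side at [348.8 178.2] 0.6 [0.61413404 0.15159513 0.00239048]
spoon side at [328.9 217.2] 0.31 [ 0.4817034  -0.12547868  0.07534948]
spoon side at [321.1 211.5] 0.28 [ 0.46443855 -0.09190046  0.07270816]
spoon top at [243.6 157. ] 0.56 [ 6.06707127e-01  1.48671909e-01 -2.20609010e-04]
glue side at [362.4 315.5] 0.85 [ 0.45131946 -0.58139707  0.22780521]
glue top at [410.8 192.1] 0.95 [ 0.48385766 -0.42180114  0.05741315]
glue top at [258.5 195.7] 0.59 [0.46477788 0.08527872 0.03346682]
```

```bash
python3 - <<'E'
import cv2
s=cv2.imread("pics/side0.png");t=cv2.imread("pics/top0.png")
cv2.imwrite("pics/s0c.png",cv2.resize(s[130:280,200:420],None,fx=3.6,fy=3.6,interpolation=2))
cv2.imwrite("pics/t0c.png",cv2.resize(t[130:300,170:430],None,fx=3,fy=3,interpolation=2))
E
```

```text
(no output)
```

View pics/side0.png

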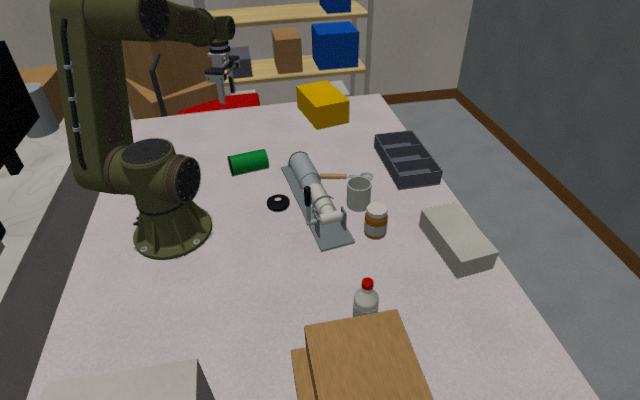

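View pics/top0.png

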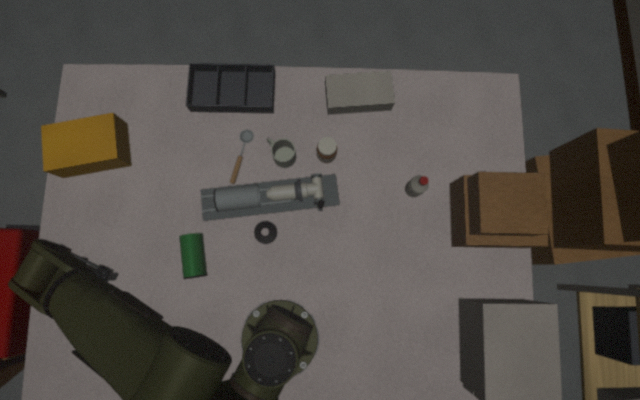

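View pics/s0c.png

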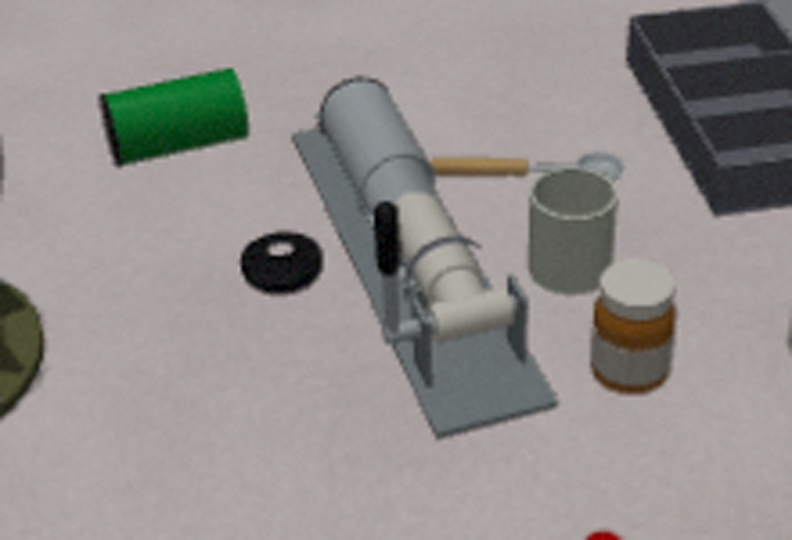

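View pics/t0c.png

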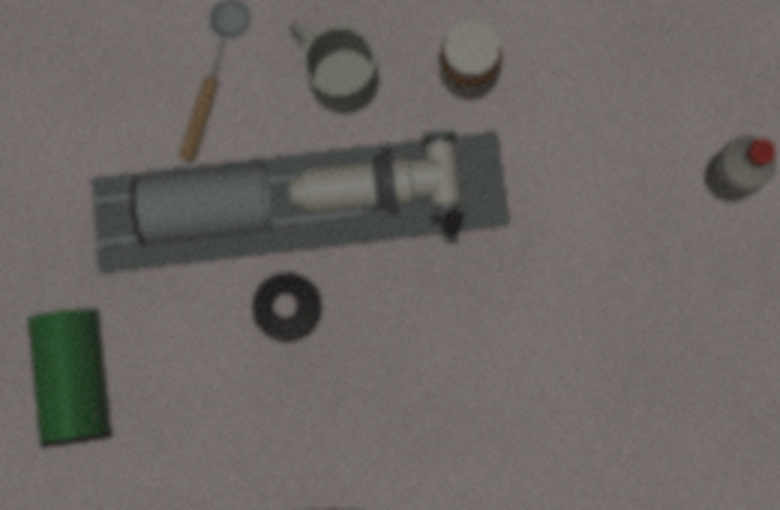

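```bash
cat > fit.py <<'E'
from h import *
P={n:cams.camera(n) for n in("side","top")}
import pickle; pickle.dump(P,open("P0.pkl","wb"))
t=P["top"];s=P["side"]
for c in [(93,178),(100,271),(497,132),(508,226)]:
    print("top corner",onz(t,np.array(c)/3+[170,130],0.01).round(4))
for c in [(292,135),(437,437),(556,402)]:
    print("side corner",onz(s,np.array(c)/3.6+[200,130],0.01).round(4))
# tumbler cloud
for n in P:
    p=P[n]; v,u=np.mgrid[0:400,0:640]; d=p["depth"]
    pts=cv2.undistortPoints(np.stack([u,v],-1).reshape(-1,1,2).astype(float),K(p),np.array(p["dist_coeffs"],float)).reshape(-1,2)
    R=cv2.Rodrigues(np.array(p["rvec"],float))[0]; tt=np.array(p["tvec"],float).ravel()
    X=(np.c_[pts,np.ones(len(pts))]*d.reshape(-1,1)-tt)@R
    X[d.ravel()==0]=np.nan
    np.save(n+"X.npy",X)
    m=(X[:,0]>.35)&(X[:,0]<.56)&(X[:,1]>-.2)&(X[:,1]<.32)&(X[:,2]>.04)&(X[:,2]<.12)
    Q=X[m]
    print(n,m.sum())
    for y in np.arange(-.2,.3,.025):
        q=Q[(Q[:,1]>y)&(Q[:,1]<y+.025)]
        if len(q)>3: print(round(y,3),len(q),"x",q[:,0].min().round(3),np.median(q[:,0]).round(3),q[:,0].max().round(3),"z",np.percentile(q[:,2],95).round(3))
E
python3 fit.py
```

```text
top corner [0.4865 0.2876 0.01  ]
top corner [0.3798 0.2723 0.01  ]
top corner [ 0.5504 -0.1741  0.01  ]
top corner [ 0.4415 -0.188   0.01  ]
side corner [0.3779 0.2644 0.01  ]
side corner [ 0.4436 -0.1969  0.01  ]
side corner [ 0.5488 -0.1784  0.01  ]
side 1573
-0.15 232 x 0.414 0.452 0.535 z 0.106
-0.125 259 x 0.413 0.492 0.536 z 0.085
-0.1 110 x 0.457 0.479 0.531 z 0.088
-0.075 141 x 0.444 0.47 0.509 z 0.1
-0.05 55 x 0.45 0.47 0.504 z 0.091
-0.025 85 x 0.447 0.465 0.499 z 0.089
-0.0 58 x 0.45 0.467 0.494 z 0.091
0.025 19 x 0.452 0.462 0.484 z 0.09
0.05 11 x 0.424 0.428 0.44 z 0.094
0.075 136 x 0.42 0.451 0.496 z 0.101
0.1 120 x 0.415 0.448 0.492 z 0.102
0.125 113 x 0.413 0.446 0.486 z 0.101
0.15 89 x 0.41 0.436 0.482 z 0.102
0.175 92 x 0.406 0.433 0.477 z 0.102
0.2 53 x 0.404 0.433 0.477 z 0.1
top 2025
-0.15 25 x 0.417 0.465 0.499 z 0.082
-0.125 226 x 0.416 0.487 0.536 z 0.088
-0.1 131 x 0.461 0.488 0.539 z 0.09
-0.075 130 x 0.446 0.478 0.514 z 0.102
-0.05 140 x 0.451 0.476 0.514 z 0.099
-0.025 124 x 0.449 0.473 0.502 z 0.092
-0.0 123 x 0.446 0.469 0.499 z 0.094
0.025 98 x 0.444 0.467 0.494 z 0.094
0.05 15 x 0.455 0.471 0.49 z 0.081
0.075 155 x 0.424 0.452 0.5 z 0.105
0.1 181 x 0.42 0.454 0.496 z 0.105
0.125 184 x 0.417 0.448 0.491 z 0.105
0.15 180 x 0.414 0.447 0.488 z 0.105
0.175 186 x 0.409 0.441 0.484 z 0.105
0.2 126 x 0.408 0.442 0.478 z 0.106
```

```bash
python3 - <<'E'
import numpy as np
from scipy.optimize import least_squares
for n in ("top","side"):
    X=np.load(n+"X.npy"); X=X[np.isfinite(X[:,0])]
    def sel(a,b,zm): 
        return X[(X[:,1]>a)&(X[:,1]<b)&(X[:,2]>zm)&(X[:,2]<.12)&(abs(X[:,0]-(.4765-.138*X[:,1]))<.05)]
    T=sel(.085,.2,.06);G=sel(-.045,.02,.06)
    def f(p,z=True):
        x0,yaw,zt=p;out=[]
        for Q,r in((T,.038),(G,.026)):
            d=(Q[:,0]-x0)*np.cos(yaw)+Q[:,1]*np.sin(yaw)
            out.append(np.hypot(d,Q[:,2]-zt)-r)
        return np.concatenate(out)
    r=least_squares(f,[.4765,.138,.065],loss="soft_l1",f_scale=.002)
    print(n,r.x,np.sqrt(np.mean(r.fun**2)))
    x0,yaw,_=r.x
    u=np.array([-np.sin(yaw),np.cos(yaw)])
    S=(X[:,:2]-[x0,0])@u; D=(X[:,:2]-[x0,0])@np.array([np.cos(yaw),np.sin(yaw)])
    for (nm,m) in (("tumbler",(abs(D)<.036)&(X[:,2]>.075)&(X[:,2]<.12)&(S>.05)&(S<.3)),("mouthzone",(abs(D)<.02)&(X[:,2]>.097)&(X[:,2]<.12)&(S>.03)),
      ("pivotcyl",(abs(D)>.02)&(abs(D)<.038)&(X[:,2]>.06)&(X[:,2]<.12)&(S<-.08)),
      ("collar",(abs(D)<.036)&(X[:,2]>.097)&(X[:,2]<.12)&(S<.0)),
      ("grip",(D<-.05)&(D>-.085)&(X[:,2]>.12)&(X[:,2]<.21)&(S<-.05)&(S>-.2)),
      ("base",(abs(D)<.055)&(X[:,2]>.004)&(X[:,2]<.018)&(S<.4)&(S>-.3)),
      ("pegtip",(abs(D)<.02)&(X[:,2]>.06)&(X[:,2]<.12)&(S<.055)&(S>.0))):
        q=X[m]
        if len(q): print(nm,m.sum(),"S",np.percentile(S[m],[0,2,50,98,100]).round(4),"D",D[m].min().round(3),np.median(D[m]).round(4),D[m].max().round(3),"z",q[:,2].min().round(3),q[:,2].max().round(3))
E
```

```text
top [0.47533925 0.14081769 0.06512085] 0.00226412241170765
tumbler 947 S [0.0515 0.0837 0.1505 0.218  0.2228] D -0.036 -0.0051 0.036 z 0.075 0.111
mouthzone 484 S [0.0821 0.0848 0.1526 0.218  0.2206] D -0.02 -0.0008 0.02 z 0.097 0.111
pivotcyl 212 S [-1.2447 -1.2429 -0.128  -0.0868 -0.081 ] D -0.038 -0.0248 0.038 z 0.06 0.12
collar 106 S [-0.5716 -0.5698 -0.4213 -0.0438 -0.0106] D -0.036 -0.0151 0.022 z 0.097 0.119
grip 52 S [-0.1208 -0.1202 -0.1111 -0.1023 -0.1022] D -0.079 -0.0721 -0.059 z 0.141 0.201
base 2235 S [-0.2996 -0.2536  0.0347  0.3632  0.3986] D -0.055 -0.0245 0.055 z 0.004 0.018
pegtip 189 S [0.0002 0.001  0.0255 0.0529 0.0548] D -0.02 -0.0026 0.02 z 0.067 0.097
side [0.47187351 0.14430069 0.06281311] 0.0016564624987537233
tumbler 479 S [0.0767 0.0788 0.1427 0.2171 0.2253] D -0.036 -0.0095 0.033 z 0.075 0.106
mouthzone 199 S [0.0787 0.0835 0.1462 0.2179 0.2253] D -0.02 -0.0012 0.019 z 0.097 0.106
pivotcyl 259 S [-0.4734 -0.473  -0.4561 -0.0841 -0.0806] D -0.038 -0.0268 0.037 z 0.06 0.12
collar 135 S [-0.4686 -0.4679 -0.4573 -0.0534 -0.05  ] D -0.036 -0.0205 0.014 z 0.097 0.12
grip 145 S [-0.127  -0.1262 -0.1211 -0.1114 -0.1089] D -0.079 -0.0709 -0.059 z 0.121 0.2
base 1270 S [-0.1868 -0.1832 -0.1075  0.263   0.2835] D -0.055 -0.0249 0.054 z 0.004 0.017
pegtip 75 S [0.0001 0.0013 0.0149 0.0446 0.0493] D -0.02 -0.0045 0.019 z 0.074 0.093
```

Look-alikes for the tumbler are the green cup (top px 192,255) and the steel one on the rails (top px 238,196). The steel one is the target. In the crop it lies on the rails with its mouth towards the peg, at S 0.081–0.221 m along the axis. Next I go behind its bottom.

servo_tool:
  rows:
    - [0.03, -0.03, 0, 0, 0, -0.12, -1]
    - [0.06, -0.06, 0, 0, 0, -0.24, -1]
    - [0.09, -0.095, 0, 0, 0, -0.36, -1]
    - [0.12, -0.13, 0, 0, 0, -0.48, -1]
    - [0.15, -0.16, 0, 0, 0, -0.6, -1]
    - [0.18, -0.19, 0, 0, 0, -0.72, -1]
    - [0.205, -0.22, 0, 0, 0, -0.84, -1]
    - [0.222, -0.239, 0, 0, 0, -0.96, -1]
  newtons: 20

```text
time_s: 2.07
ee_pos: [0.437, 0.2656, 0.1846]
eef_rot: [3.141, 0.0, 1.776]
force: [-1.3, 0.1, -0.2]
grip_width: 0.0442
```

servo_tool:
  rows:
    - [0, 0, -0.02, 0, 0, -0.063, -1]
    - [0, 0, -0.05, 0, 0, -0.063, -1]
    - [0, 0, -0.08, 0, 0, -0.063, -1]
    - [0, 0, -0.11, 0, 0, -0.063, -1]
    - [0, 0, -0.13, 0, 0, -0.063, -1]
    - [0, 0, -0.132, 0, 0, -0.063, -1]
    - [0, 0, -0.132, 0, 0, -0.063, -1]
    - [0, 0, -0.132, 0, 0, -0.063, -1]

```text
time_s: 2.73
ee_pos: [0.4376, 0.266, 0.0539]
eef_rot: [3.14, -0.0, 1.713]
force: [0.1, -1.2, 0.9]
grip_width: 0.0006
```

```bash
python3 - <<'E'
from h import *
p=cams.camera("side"); i=cv2.cvtColor(p["image"],cv2.COLOR_RGB2BGR)
cv2.imwrite("pics/s1.png",cv2.resize(i[100:280,200:420],None,fx=3.3,fy=3.3,interpolation=2))
p=cams.camera("top"); i=cv2.cvtColor(p["image"],cv2.COLOR_RGB2BGR)
cv2.imwrite("pics/t1.png",cv2.resize(i[130:300,170:430],None,fx=3,fy=3,interpolation=2))
E
```

```text
(no output)
```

View pics/s1.png

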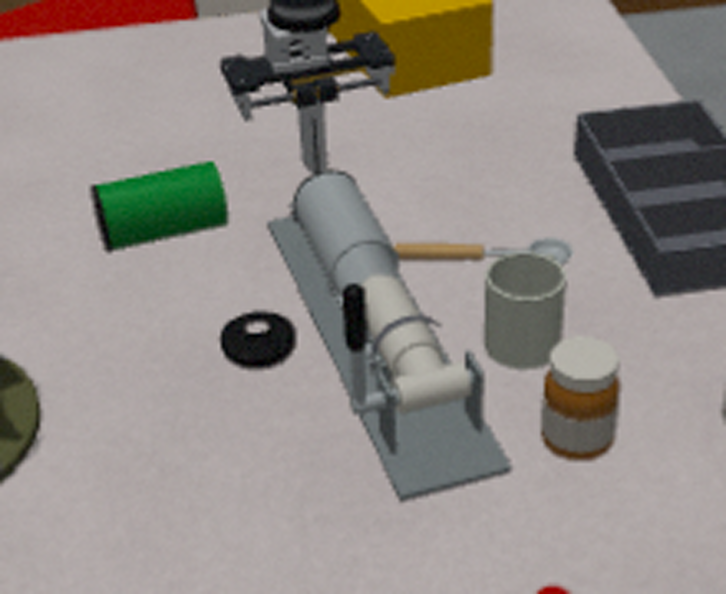

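View pics/t1.png

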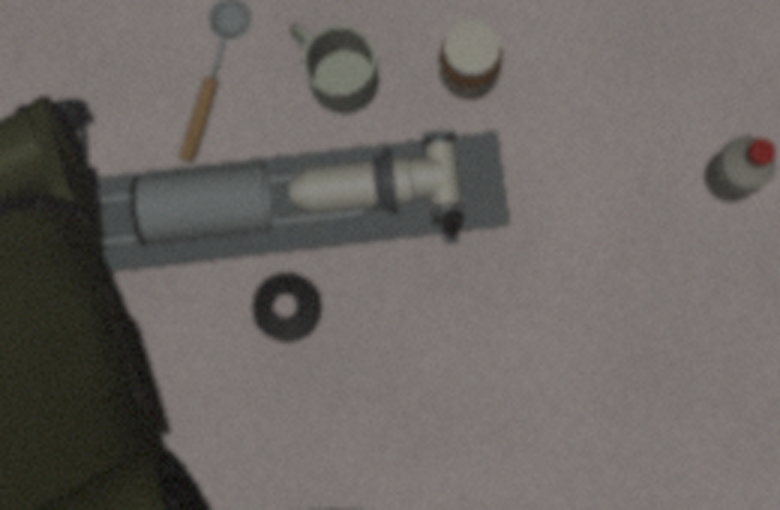

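The picture shows the closed fingers just behind the tumbler's bottom (side crop 315,165), in line with its axis. Pushing along it now.

servo_tool:
  rows:
    - [0, -0.015, 0, 0, 0, 0, -1]
    - [0.001, -0.025, 0, 0, 0, 0, -1]
    - [0.002, -0.034, 0, 0, 0, 0, -1]
    - [0.003, -0.043, 0, 0, 0, 0, -1]
    - [0.004, -0.052, 0, 0, 0, 0, -1]
    - [0.006, -0.061, 0, 0, 0, 0, -1]
    - [0.008, -0.07, 0, 0, 0, 0, -1]
    - [0.009, -0.079, 0, 0, 0, 0, -1]

```text
time_s: 3.5
ee_pos: [0.4471, 0.1864, 0.0544]
eef_rot: [3.139, -0.001, 1.713]
force: [-1.0, 4.3, 3.9]
grip_width: 0.0
```

servo_tool:
  rows:
    - [0.001, -0.009, 0, 0, 0, 0, -1]
    - [0.002, -0.018, 0, 0, 0, 0, -1]
    - [0.003, -0.027, 0, 0, 0, 0, -1]
    - [0.005, -0.036, 0, 0, 0, 0, -1]
    - [0.006, -0.043, 0, 0, 0, 0, -1]
    - [0.006, -0.048, 0, 0, 0, 0, -1]
    - [0.007, -0.052, 0, 0, 0, 0, -1]
    - [0.007, -0.055, 0, 0, 0, 0, -1]

```text
time_s: 4.17
ee_pos: [0.4541, 0.1309, 0.0543]
eef_rot: [3.139, -0.001, 1.713]
force: [1.4, 2.5, -0.2]
grip_width: 0.0004
```

servo_tool:
  rows:
    - [0, -0.002, 0, 0, 0, 0, -1]
    - [0.001, -0.004, 0, 0, 0, 0, -1]
    - [0.001, -0.006, 0, 0, 0, 0, -1]
    - [0.001, -0.008, 0, 0, 0, 0, -1]
    - [0.001, -0.009, 0, 0, 0, 0, -1]
    - [0.001, -0.01, 0, 0, 0, 0, -1]
    - [0.002, -0.011, 0, 0, 0, 0, -1]
    - [0.002, -0.012, 0, 0, 0, 0, -1]

```text
time_s: 4.83
ee_pos: [0.456, 0.1188, 0.0542]
eef_rot: [3.139, -0.001, 1.713]
force: [-0.8, 2.8, 0.3]
grip_width: 0.0004
```

servo_tool:
  rows:
    - [0, -0.0005, 0, 0, 0, 0, -1]
    - [0, -0.001, 0, 0, 0, 0, -1]
    - [0, -0.0015, 0, 0, 0, 0, -1]
    - [0, -0.002, 0, 0, 0, 0, -1]
    - [0, -0.0025, 0, 0, 0, 0, -1]
    - [0, -0.003, 0, 0, 0, 0, -1]
    - [0, -0.0035, 0, 0, 0, 0, -1]
    - [0, -0.004, 0, 0, 0, 0, -1]

```text
time_s: 5.5
ee_pos: [0.4563, 0.117, 0.0549]
eef_rot: [3.138, -0.005, 1.713]
force: [-3.5, 24.3, 8.2]
grip_width: 0.0007
```

```bash
python3 - <<'E'
from h import *
p=cams.camera("side"); i=cv2.cvtColor(p["image"],cv2.COLOR_RGB2BGR)
cv2.imwrite("pics/s2.png",cv2.resize(i[120:260,240:400],None,fx=4,fy=4,interpolation=2))
o=ctrl.get_obs();print(o["force"],o["ee_pos"])
E
```

```text
[-1.92712835 20.07778255  6.74411483] [0.4562943  0.11698992 0.05494023]
```

View pics/s2.png

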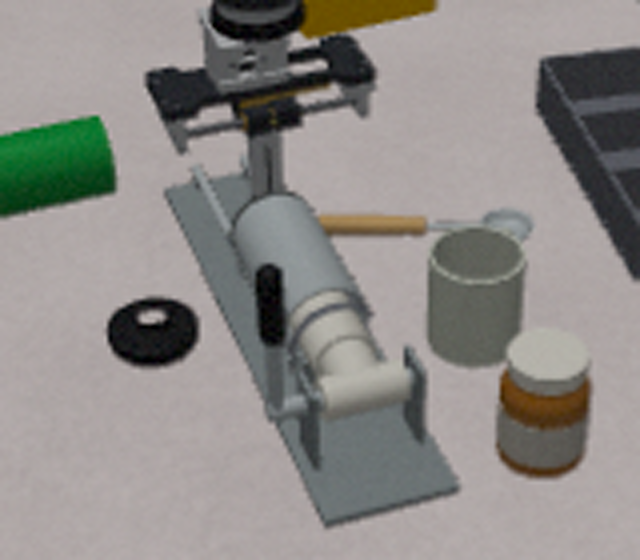

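Stopped hard against the end stop with about 20 N of reaction. The picture shows the mouth ring at the collar (crop 345,300). Now I back off and move to the lever.

servo_tool:
  rows:
    - [-0.003, 0.015, 0, 0, 0, 0, -1]
    - [-0.003, 0.02, 0.02, 0, 0, 0, -1]
    - [-0.003, 0.02, 0.05, 0, 0, 0, -1]
    - [-0.003, 0.02, 0.08, 0, 0, 0, -1]
    - [-0.005, 0.0, 0.11, 0, 0, 0, -1]
    - [-0.01, -0.035, 0.12, 0, 0, 0, -1]
    - [-0.02, -0.07, 0.12, 0, 0, 0, -1]
    - [-0.03, -0.1, 0.12, 0, 0, 0, -1]

```text
time_s: 6.22
ee_pos: [0.4259, 0.0153, 0.1756]
eef_rot: [3.136, -0.004, 1.713]
force: [0.6, 0.7, 0.5]
grip_width: 0.0003
```

servo_tool:
  rows:
    - [-0.005, -0.03, 0, 0, 0, 0, -1]
    - [-0.01, -0.06, 0, 0, 0, 0, -1]
    - [-0.012, -0.08, 0, 0, 0, 0, -1]
    - [-0.012, -0.09, -0.004, 0, 0, 0, -1]
    - [-0.012, -0.091, -0.01, 0, 0, 0, -1]
    - [-0.012, -0.091, -0.015, 0, 0, 0, -1]
    - [-0.012, -0.091, -0.015, 0, 0, 0, -1]
    - [-0.012, -0.091, -0.015, 0, 0, 0, -1]

```text
time_s: 6.88
ee_pos: [0.4138, -0.0747, 0.1601]
eef_rot: [3.137, -0.004, 1.715]
force: [-0.5, -0.0, 0.5]
grip_width: 0.0008
```

```bash
python3 - <<'E'
from h import *
p=cams.camera("side"); i=cv2.cvtColor(p["image"],cv2.COLOR_RGB2BGR)
cv2.imwrite("pics/s3.png",cv2.resize(i[110:270,230:410],None,fx=4,fy=4,interpolation=2)[:600])
o=ctrl.get_obs();print(o["force"],o["ee_pos"])
for X in ([.4224,-.1228,.165],): print(proj(p,X), (proj(p,X)-[230,110])*4)
for d in cams.place_of(p,"lever_grip")[:2]: print(np.array(d["at"])*[640,400],d["p"])
E
```

```text
[0.16793596 0.24962021 0.55665173] [ 0.41394579 -0.07482193  0.16037653]
[[307.94493764 195.76328128]] [[311.77975055 343.05312511]]
[306.88 197.8 ] 0.62
```

View pics/s3.png

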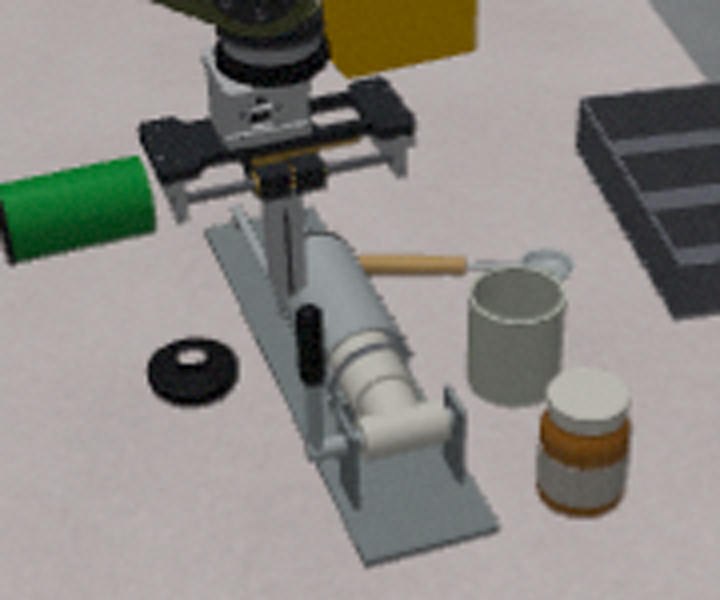

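Finger tip is behind the black grip (crop 310,340). The network puts the grip at (307,198) and my model's projection at (308,196), so they agree. Swinging the lever.

servo_tool:
  rows:
    - [0.0015, -0.0104, 0, 0, 0, 0, -1]
    - [0.003, -0.0203, 0, 0, 0, 0, -1]
    - [0.004, -0.0297, 0.002, 0, 0, 0, -1]
    - [0.0055, -0.038, 0.004, 0, 0, 0, -1]
    - [0.0067, -0.047, 0.005, 0, 0, 0, -1]
    - [0.008, -0.056, 0.004, 0, 0, 0, -1]
    - [0.009, -0.064, 0.002, 0, 0, 0, -1]
    - [0.0104, -0.073, 0, 0, 0, 0, -1]

```text
time_s: 7.65
ee_pos: [0.4244, -0.1486, 0.1607]
eef_rot: [3.136, -0.005, 1.714]
force: [-0.5, 6.2, -1.3]
grip_width: 0.0004
```

servo_tool:
  rows:
    - [0.001, -0.007, -0.004, 0, 0, 0, -1]
    - [0.002, -0.0146, -0.008, 0, 0, 0, -1]
    - [0.003, -0.0219, -0.0127, 0, 0, 0, -1]
    - [0.004, -0.0289, -0.018, 0, 0, 0, -1]
    - [0.005, -0.0353, -0.024, 0, 0, 0, -1]
    - [0.006, -0.0413, -0.03, 0, 0, 0, -1]
    - [0.0067, -0.0466, -0.037, 0, 0, 0, -1]
    - [0.0073, -0.0514, -0.0444, 0, 0, 0, -1]

```text
time_s: 8.32
ee_pos: [0.4323, -0.2017, 0.1171]
eef_rot: [3.135, -0.003, 1.713]
force: [0.4, -0.6, 6.7]
grip_width: 0.0005
```

```bash
python3 - <<'E'
from h import *
p=cams.camera("side"); i=cv2.cvtColor(p["image"],cv2.COLOR_RGB2BGR)
cv2.imwrite("pics/s4.png",cv2.resize(i[110:270,230:410],None,fx=4,fy=4,interpolation=2)[:600])
E
```

```text
(no output)
```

View pics/s4.png

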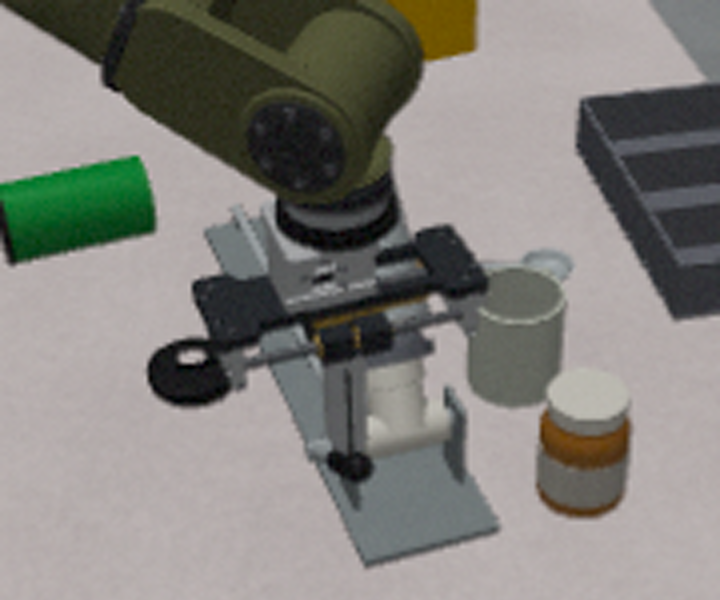

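Lever about 65° over, peg and tumbler rising cleanly. I'll continue, leaning the gripper away from the tumbler.

servo_tool:
  rows:
    - [0, -0.001, -0.004, 0.05, 0.007, 0, -1]
    - [0, -0.002, -0.008, 0.1, 0.014, 0, -1]
    - [0.0005, -0.004, -0.012, 0.15, 0.021, 0, -1]
    - [0.0007, -0.005, -0.016, 0.2, 0.028, 0, -1]
    - [0.0008, -0.0065, -0.02, 0.25, 0.035, 0, -1]
    - [0.001, -0.008, -0.024, 0.25, 0.035, 0, -1]
    - [0.0012, -0.0095, -0.028, 0.25, 0.035, 0, -1]
    - [0.0014, -0.0102, -0.031, 0.25, 0.035, 0, -1]

```text
time_s: 9.03
ee_pos: [0.4332, -0.2127, 0.0844]
eef_rot: [3.135, -0.255, 1.713]
force: [-1.0, -0.5, 2.7]
grip_width: 0.0004
```

```bash
python3 - <<'E'
from h import *
p=cams.camera("side"); i=cv2.cvtColor(p["image"],cv2.COLOR_RGB2BGR)
cv2.imwrite("pics/s5.png",cv2.resize(i[110:270,230:410],None,fx=4,fy=4,interpolation=2)[:600])
p=cams.camera("top"); i=cv2.cvtColor(p["image"],cv2.COLOR_RGB2BGR)
cv2.imwrite("pics/t5.png",cv2.resize(i[130:300,170:430],None,fx=3,fy=3,interpolation=2))
E
```

```text
(no output)
```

View pics/s5.png

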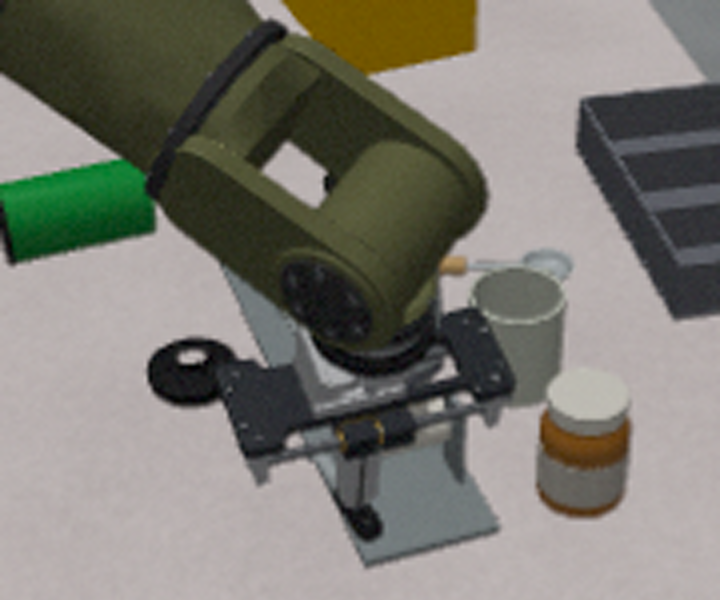

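View pics/t5.png

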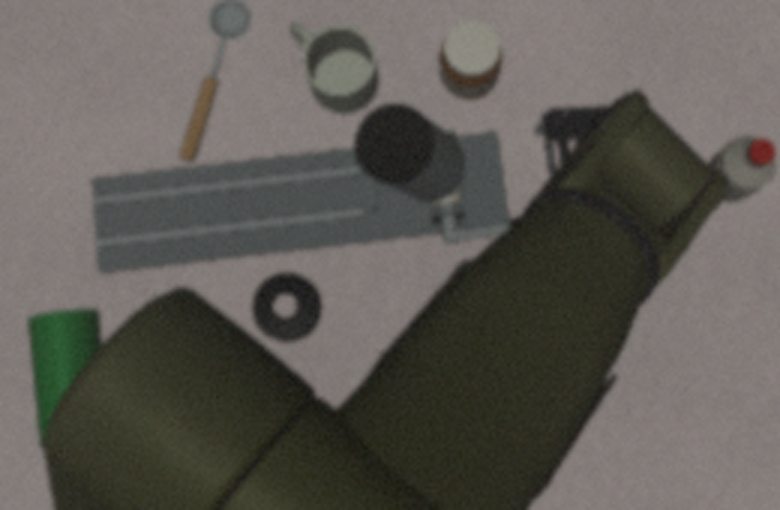

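Peg and tumbler are nearly upright and the arm is clear of the tumbler. Pressing the lever to its stop.

servo_tool:
  rows:
    - [0, -0.0005, -0.0015, 0, 0, 0, -1]
    - [0, -0.001, -0.003, 0, 0, 0, -1]
    - [0, -0.001, -0.0045, 0, 0, 0, -1]
    - [0, -0.0012, -0.006, 0, 0, 0, -1]
    - [0, -0.0012, -0.0065, 0, 0, 0, -1]
    - [0, -0.0012, -0.007, 0, 0, 0, -1]
    - [0, -0.0012, -0.0075, 0, 0, 0, -1]
    - [0, -0.0012, -0.008, 0, 0, 0, -1]

```text
time_s: 9.8
ee_pos: [0.433, -0.2131, 0.0762]
eef_rot: [3.136, -0.256, 1.713]
force: [0.2, -1.7, 3.7]
grip_width: 0.0006
```

servo_tool:
  rows:
    - [0, 0, -0.0005, 0, 0, 0, -1]
    - [0, 0, -0.001, 0, 0, 0, -1]
    - [0, 0, -0.0015, 0, 0, 0, -1]
    - [0, 0, -0.002, 0, 0, 0, -1]
    - [0, 0, -0.0025, 0, 0, 0, -1]
    - [0, 0, -0.003, 0, 0, 0, -1]
    - [0, 0, -0.0035, 0, 0, 0, -1]
    - [0, 0, -0.004, 0, 0, 0, -1]

```text
time_s: 10.47
ee_pos: [0.433, -0.2132, 0.0721]
eef_rot: [3.136, -0.256, 1.713]
force: [0.2, -1.8, 3.6]
grip_width: 0.0
```

servo_tool:
  rows:
    - [0, 0, -0.0005, 0, 0, 0, -1]
    - [0, 0, -0.001, 0, 0, 0, -1]
    - [0, 0, -0.0015, 0, 0, 0, -1]
    - [0, 0, -0.002, 0, 0, 0, -1]
    - [0, 0, -0.0025, 0, 0, 0, -1]
    - [0, 0, -0.003, 0, 0, 0, -1]
    - [0, 0, -0.003, 0, 0, 0, -1]
    - [0, 0, -0.003, 0, 0, 0, -1]

```text
time_s: 11.13
ee_pos: [0.4329, -0.2131, 0.069]
eef_rot: [3.136, -0.256, 1.713]
force: [0.8, -2.0, 2.6]
grip_width: 0.0007
```

```bash
python3 - <<'E'
from h import *
o=ctrl.get_obs();print(o["force"],o["ee_pos"])
p=cams.camera("side"); i=cv2.cvtColor(p["image"],cv2.COLOR_RGB2BGR)
cv2.imwrite("pics/s6.png",cv2.resize(i[190:270,280:380],None,fx=7,fy=7,interpolation=2))
p=cams.camera("top"); i=cv2.cvtColor(p["image"],cv2.COLOR_RGB2BGR)
cv2.imwrite("pics/t6.png",cv2.resize(i[130:300,170:430],None,fx=3,fy=3,interpolation=2))
E
```

```text
[ 0.82727275 -1.99440125  2.62903826] [ 0.43293383 -0.21309547  0.06903242]
```

View pics/s6.png

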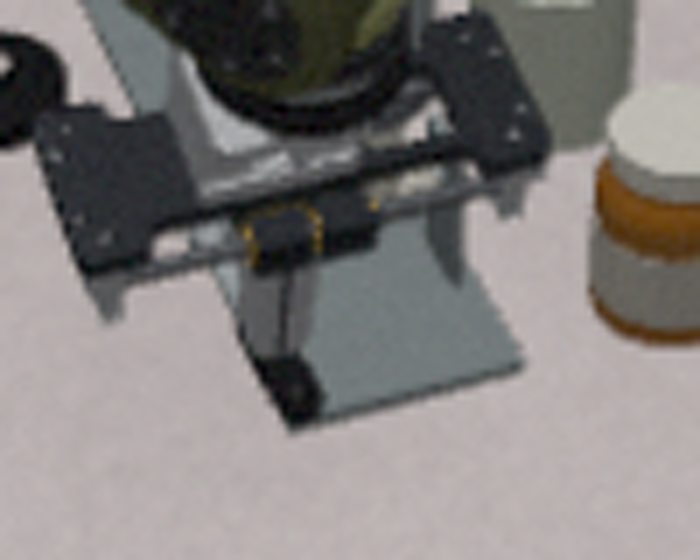

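View pics/t6.png

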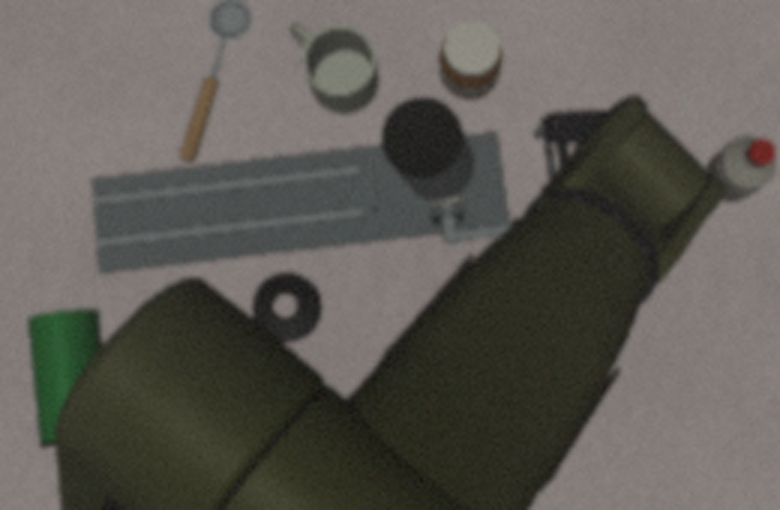

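servo_tool:
  rows:
    - [0, 0, -0.0007, 0, 0, 0, -1]
    - [0, 0, -0.0014, 0, 0, 0, -1]
    - [0, 0, -0.0021, 0, 0, 0, -1]
    - [0, 0, -0.0028, 0, 0, 0, -1]
    - [0, 0, -0.0035, 0, 0, 0, -1]
    - [0, 0, -0.004, 0, 0, 0, -1]
    - [0, 0, -0.004, 0, 0, 0, -1]
    - [0, 0, -0.004, 0, 0, 0, -1]

```text
time_s: 11.9
ee_pos: [0.4329, -0.213, 0.065]
eef_rot: [3.136, -0.257, 1.713]
force: [0.6, -0.7, 1.9]
grip_width: 0.0008
```

```bash
cat > disc.py <<'E'
from h import *
p=cams.camera("top"); i=cv2.cvtColor(p["image"],cv2.COLOR_RGB2BGR)
import sys
cv2.imwrite(f"pics/{sys.argv[1]}t.png",cv2.resize(i[130:300,170:430],None,fx=3,fy=3,interpolation=2))
v,u=np.mgrid[0:400,0:640]; d=p["depth"]
pts=cv2.undistortPoints(np.stack([u,v],-1).reshape(-1,1,2).astype(float),K(p),np.array(p["dist_coeffs"],float)).reshape(-1,2)
R=cv2.Rodrigues(np.array(p["rvec"],float))[0]; tt=np.array(p["tvec"],float).ravel()
X=(np.c_[pts,np.ones(len(pts))]*d.reshape(-1,1)-tt)@R
m=(d.ravel()>0)&(abs(X[:,0]-.49)<.06)&(X[:,1]>-.17)&(X[:,1]<.0)&(X[:,2]>.22)&(X[:,2]<.32)
Q=X[m]
Q=Q[Q[:,2]>np.percentile(Q[:,2],60)-.012]
A=np.c_[Q[:,:2]-Q[:,:2].mean(0),np.ones(len(Q))]
c=np.linalg.lstsq(A,Q[:,2],rcond=None)[0]
ctr=np.r_[(Q[:,:2].max(0)+Q[:,:2].min(0))/2]
print(len(Q),"ctr",ctr.round(4),Q[:,:2].mean(0).round(4),"z",c[2].round(4),"slope",c[:2].round(3),"tilt about axis deg",np.degrees(np.arctan(-np.array([-.1415,.99])@c[:2])).round(1))
w=ctr-[.4896,-.113]; print("S off",w@[-.1415,.99],"D",w@[.99,.1415])
s=cams.camera("side"); i=cv2.cvtColor(s["image"],cv2.COLOR_RGB2BGR)
cv2.imwrite(f"pics/{sys.argv[1]}s.png",cv2.resize(i[130:270,260:420],None,fx=5,fy=4.2,interpolation=2))
o=ctrl.get_obs();print(o["force"],o["ee_pos"])
E
python3 disc.py a7
```

```text
588 ctr [ 0.4879 -0.0977] [ 0.4878 -0.0974] z 0.2684 slope [ 0.023 -0.07 ] tilt about axis deg 4.1
S off 0.01540270430606742 D 0.0005210307730793806
[ 0.2675325  -1.63931701  2.31642101] [ 0.43289999 -0.2130091   0.06499436]
```

View pics/a7s.png

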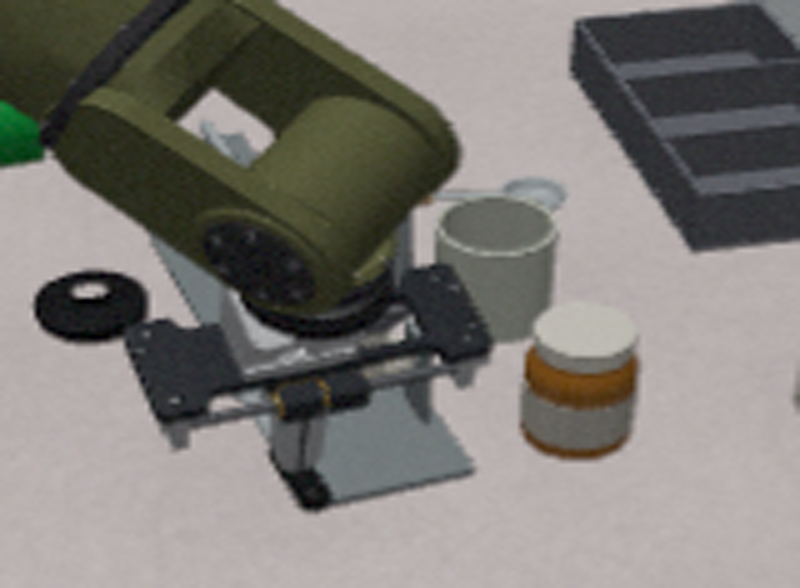

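View pics/a7t.png

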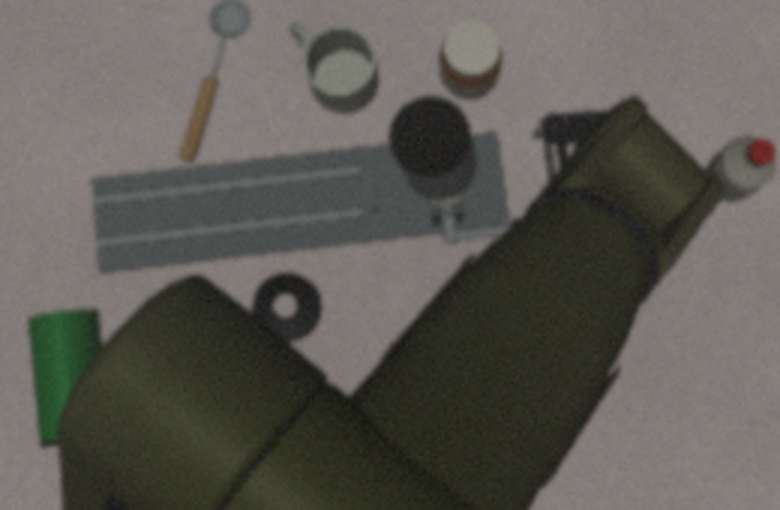

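Still about 4° short, and the tumbler keeps following. Pressing on.

servo_tool:
  rows:
    - [0, 0, -0.0007, 0, 0, 0, -1]
    - [0, 0, -0.0014, 0, 0, 0, -1]
    - [0, 0, -0.0021, 0, 0, 0, -1]
    - [0, 0, -0.0028, 0, 0, 0, -1]
    - [0, 0, -0.0035, 0, 0, 0, -1]
    - [0, 0, -0.004, 0, 0, 0, -1]
    - [0, 0, -0.0045, 0, 0, 0, -1]
    - [0, 0, -0.005, 0, 0, 0, -1]

```text
time_s: 12.67
ee_pos: [0.4329, -0.213, 0.06]
eef_rot: [3.136, -0.256, 1.713]
force: [0.2, -2.8, 2.4]
grip_width: 0.0004
```

servo_tool:
  rows:
    - [0, 0, -0.0005, 0, 0, 0, -1]
    - [0, 0, -0.001, 0, 0, 0, -1]
    - [0, 0, -0.0015, 0, 0, 0, -1]
    - [0, 0, -0.002, 0, 0, 0, -1]
    - [0, 0, -0.0025, 0, 0, 0, -1]
    - [0, 0, -0.003, 0, 0, 0, -1]
    - [0, 0, -0.0033, 0, 0, 0, -1]
    - [0, 0, -0.0033, 0, 0, 0, -1]

```text
time_s: 13.33
ee_pos: [0.4329, -0.213, 0.0566]
eef_rot: [3.136, -0.257, 1.713]
force: [-0.1, -3.0, 3.2]
grip_width: 0.0006
```

```bash
python3 disc.py a8
```

```text
587 ctr [ 0.4906 -0.1131] [ 0.4901 -0.113 ] z 0.269 slope [0.002 0.003] tilt about axis deg -0.2
S off -0.0002004190300448712 D 0.0009661109650650893
[ 0.51739468 -1.80519121  1.87311173] [ 0.43289091 -0.21300932  0.0566297 ]
```

servo_tool:
  rows:
    - [0, 0, -0.0005, 0, 0, 0, -1]
    - [0, 0, -0.001, 0, 0, 0, -1]
    - [0, 0, -0.0015, 0, 0, 0, -1]
    - [0, 0, -0.002, 0, 0, 0, -1]
    - [0, 0, -0.0025, 0, 0, 0, -1]
    - [0, 0, -0.0025, 0, 0, 0, -1]
    - [0, 0, -0.0025, 0, 0, 0, -1]
    - [0, 0, -0.0025, 0, 0, 0, -1]

```text
time_s: 14.1
ee_pos: [0.4332, -0.2133, 0.0555]
eef_rot: [3.135, -0.256, 1.714]
force: [-4.5, -0.9, 19.2]
grip_width: 0.0005
```

```bash
python3 disc.py a9
```

```text
588 ctr [ 0.4904 -0.113 ] [ 0.4901 -0.1131] z 0.269 slope [0.006 0.005] tilt about axis deg -0.2
S off -9.027958812900666e-05 D 0.0007616990878612915
[-5.66232415 -0.62551225 19.31765442] [ 0.43319132 -0.2132273   0.05548056]
```

View pics/a9s.png

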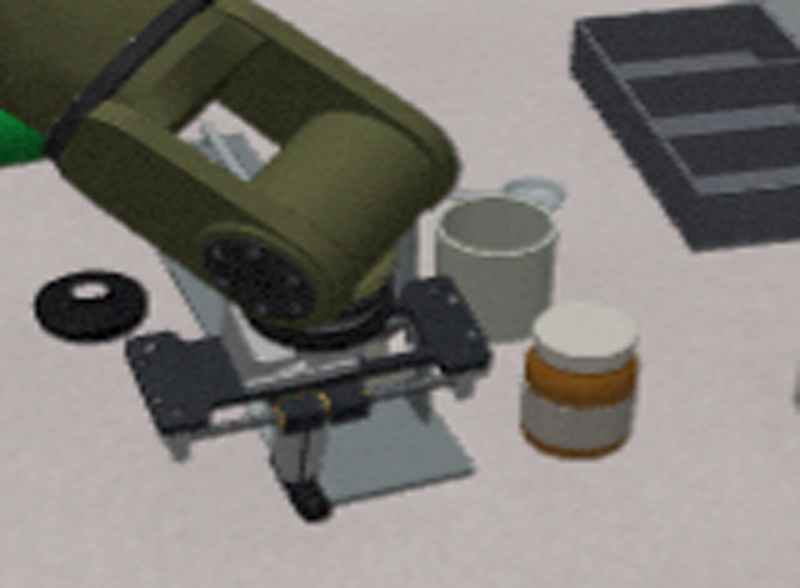

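Hard stop felt at 19 N. The tumbler disc's tilt is about 0° and it is centred over the pivot. Withdrawing along the tool axis.

servo_tool:
  rows:
    - [0, -0.001, 0.005, 0, 0, 0, -1]
    - [0.0005, -0.004, 0.015, 0, 0, 0, -1]
    - [0.001, -0.008, 0.03, 0, 0, 0, -1]
    - [0.002, -0.013, 0.05, 0, 0, 0, -1]
    - [0.003, -0.018, 0.07, 0, 0, 0, -1]
    - [0.004, -0.024, 0.09, 0, 0, 0, -1]
    - [0.004, -0.03, 0.116, 0, 0, 0, -1]
    - [0.004, -0.03, 0.14, 0, 0, 0, -1]

```text
time_s: 14.87
ee_pos: [0.4369, -0.2438, 0.197]
eef_rot: [3.136, -0.256, 1.713]
force: [-0.3, 0.1, -0.2]
grip_width: 0.0005
```

```bash
python3 disc.py b1
```

```text
582 ctr [ 0.4904 -0.1131] [ 0.4903 -0.113 ] z 0.2689 slope [ 0.004 -0.001] tilt about axis deg 0.1
S off -0.00015954354531136898 D 0.0007414271048518141
[-0.56565907  0.00140237 -0.80748995] [ 0.43812806 -0.24416079  0.19921955]
```

View pics/b1s.png

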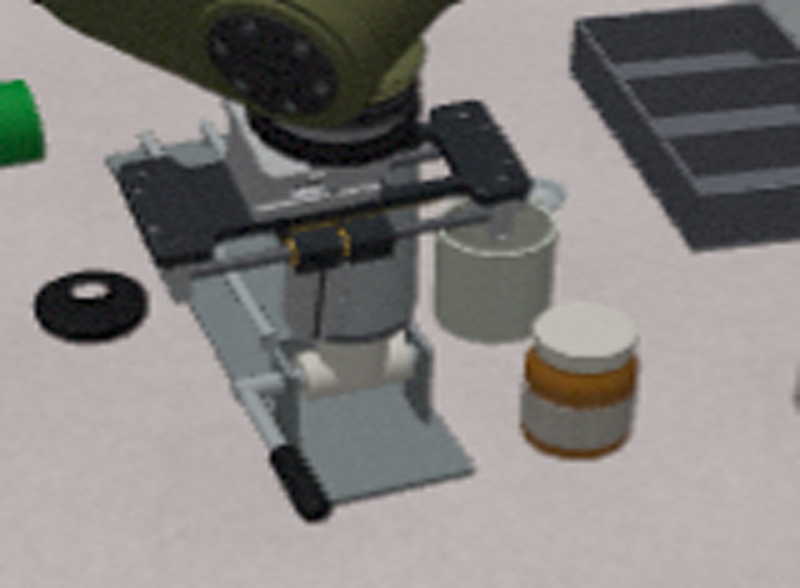

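servo_tool:
  rows:
    - [0, 0, 0.03, 0, 0, 0, -1]
    - [0, 0, 0.06, 0, 0, 0, -1]
    - [0, 0, 0.09, 0, 0, 0, -1]
    - [0, 0, 0.113, -0.05, -0.007, 0, -1]
    - [0.01, 0.02, 0.118, -0.11, -0.015, 0, -1]
    - [0.02, 0.05, 0.118, -0.17, -0.024, 0, -1]
    - [0.035, 0.08, 0.118, -0.23, -0.032, 0, -1]
    - [0.045, 0.11, 0.118, -0.252, -0.036, 0, -1]

```text
time_s: 15.63
ee_pos: [0.4834, -0.1323, 0.3172]
eef_rot: [3.131, 0.006, 1.715]
force: [1.1, -0.9, -0.7]
grip_width: 0.0002
```

servo_tool:
  rows:
    - [0.005, 0.015, 0, 0, 0, 0, -1]
    - [0.008, 0.02, 0, 0, 0, 0, -1]
    - [0.008, 0.02, 0, 0, 0, 0, -1]
    - [0.008, 0.02, 0, 0, 0, 0, -1]
    - [0.008, 0.02, 0, 0, 0, 0, -1]
    - [0.008, 0.02, 0, 0, 0, 0, -1]
    - [0.008, 0.02, 0, 0, 0, 0, -1]
    - [0.008, 0.02, 0, 0, 0, 0, -1]

```text
time_s: 16.3
ee_pos: [0.4913, -0.113, 0.3172]
eef_rot: [3.131, 0.006, 1.714]
force: [-0.0, -0.7, 0.7]
grip_width: 0.0006
```

Over the centre. Going down to just above the bottom (0.317 → 0.275).

servo_tool:
  rows:
    - [0, 0, -0.01, 0, 0, 0, -1]
    - [0, 0, -0.02, 0, 0, 0, -1]
    - [0, 0, -0.03, 0, 0, 0, -1]
    - [0, 0, -0.036, 0, 0, 0, -1]
    - [0, 0, -0.04, 0, 0, 0, -1]
    - [0, 0, -0.042, 0, 0, 0, -1]
    - [0, 0, -0.042, 0, 0, 0, -1]
    - [0, 0, -0.042, 0, 0, 0, -1]

```text
time_s: 16.97
ee_pos: [0.4914, -0.113, 0.2754]
eef_rot: [3.131, 0.006, 1.714]
force: [0.0, -0.2, 0.1]
grip_width: 0.0006
```

servo_tool:
  rows:
    - [0, 0, -0.001, 0, 0, 0, -1]
    - [0, 0, -0.002, 0, 0, 0, -1]
    - [0, 0, -0.003, 0, 0, 0, -1]
    - [0, 0, -0.004, 0, 0, 0, -1]
    - [0, 0, -0.005, 0, 0, 0, -1]
    - [0, 0, -0.006, 0, 0, 0, -1]
    - [0, 0, -0.007, 0, 0, 0, -1]
    - [0, 0, -0.008, 0, 0, 0, -1]

```text
time_s: 17.63
ee_pos: [0.4914, -0.113, 0.2673]
eef_rot: [3.131, 0.006, 1.714]
force: [-0.1, -0.1, 0.6]
grip_width: 0.0007
```

servo_tool:
  rows:
    - [0, 0, -0.001, 0, 0, 0, -1]
    - [0, 0, -0.002, 0, 0, 0, -1]
    - [0, 0, -0.003, 0, 0, 0, -1]
    - [0, 0, -0.004, 0, 0, 0, -1]
    - [0, 0, -0.005, 0, 0, 0, -1]
    - [0, 0, -0.006, 0, 0, 0, -1]
    - [0, 0, -0.006, 0, 0, 0, -1]
    - [0, 0, -0.006, 0, 0, 0, -1]

```text
time_s: 18.3
ee_pos: [0.4914, -0.113, 0.2613]
eef_rot: [3.131, 0.006, 1.714]
force: [0.1, 0.5, -0.4]
grip_width: 0.0003
```

```bash
python3 disc.py b2; python3 - <<'E'
import cv2;from h import *
p=cams.camera("side"); i=cv2.cvtColor(p["image"],cv2.COLOR_RGB2BGR)
cv2.imwrite("pics/b2z.png",cv2.resize(i[110:230,290:390],None,fx=5,fy=5,interpolation=2))
e=ctrl.get_obs()["ee_pos"]; print((proj(p,e)-[290,110])*5)
E
```

```text
[[204.65358831 262.07662825]]Traceback (most recent call last):
  File "disc.py", line 11, in <module>
    Q=Q[Q[:,2]>np.percentile(Q[:,2],60)-.012]
               ~~~~~~~~~~~~~^^^^^^^^^^^
    return _quantile_unchecked(
        a, q, axis, out, overwrite_input, method, keepdims, weights)
    return _ureduce(a,
                    func=_quantile_ureduce_func,
    ...<5 lines>...
                    overwrite_input=overwrite_input,
                    method=method)
    r = func(a, **kwargs)
    result = _quantile(arr,
                       quantiles=q,
    ...<2 lines>...
                       out=out,
                       weights=wgt)
    slices_having_nans = np.isnan(arr[-1, ...])
                                  ~~~^^^^^^^^^
IndexError: index -1 is out of bounds for axis 0 with size 0
```

View pics/b2z.png

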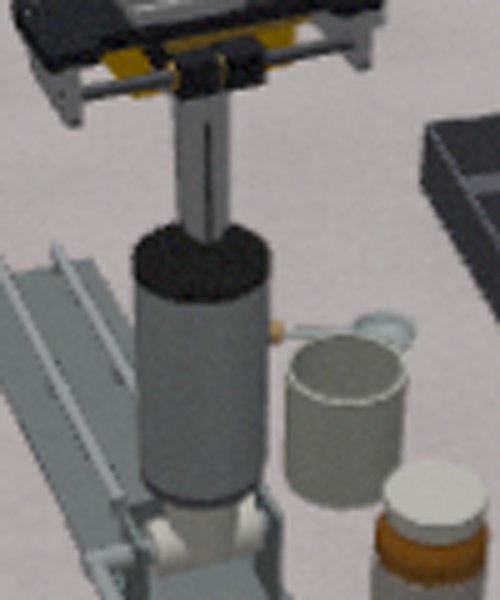

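The visible finger ends at crop (208,240), but the reported TCP projects to (205,262). The real tip is therefore about 10–15 mm higher than reported, which matches the lever contact. Not touching yet, so I go on slowly.

servo_tool:
  rows:
    - [0, 0, -0.001, 0, 0, 0, -1]
    - [0, 0, -0.002, 0, 0, 0, -1]
    - [0, 0, -0.003, 0, 0, 0, -1]
    - [0, 0, -0.004, 0, 0, 0, -1]
    - [0, 0, -0.005, 0, 0, 0, -1]
    - [0, 0, -0.006, 0, 0, 0, -1]
    - [0, 0, -0.006, 0, 0, 0, -1]
    - [0, 0, -0.006, 0, 0, 0, -1]

```text
time_s: 19.07
ee_pos: [0.4914, -0.113, 0.2553]
eef_rot: [3.131, 0.006, 1.714]
force: [0.2, 0.9, -0.1]
grip_width: 0.0006
```

servo_tool:
  rows:
    - [0, 0, -0.001, 0, 0, 0, -1]
    - [0, 0, -0.002, 0, 0, 0, -1]
    - [0, 0, -0.003, 0, 0, 0, -1]
    - [0, 0, -0.004, 0, 0, 0, -1]
    - [0, 0, -0.005, 0, 0, 0, -1]
    - [0, 0, -0.005, 0, 0, 0, -1]
    - [0, 0, -0.005, 0, 0, 0, -1]
    - [0, 0, -0.005, 0, 0, 0, -1]

```text
time_s: 19.73
ee_pos: [0.4914, -0.113, 0.2504]
eef_rot: [3.131, 0.006, 1.714]
force: [-0.8, -0.3, -0.7]
grip_width: 0.0004
```

servo_tool:
  rows:
    - [0, 0, -0.0005, 0, 0, 0, -1]
    - [0, 0, -0.001, 0, 0, 0, -1]
    - [0, 0, -0.0015, 0, 0, 0, -1]
    - [0, 0, -0.002, 0, 0, 0, -1]
    - [0, 0, -0.0025, 0, 0, 0, -1]
    - [0, 0, -0.003, 0, 0, 0, -1]
    - [0, 0, -0.0035, 0, 0, 0, -1]
    - [0, 0, -0.004, 0, 0, 0, -1]

```text
time_s: 20.4
ee_pos: [0.4916, -0.1131, 0.2469]
eef_rot: [3.13, 0.006, 1.714]
force: [-0.3, 0.6, 5.3]
grip_width: 0.0003
```

```bash
python3 - <<'E'
import cv2;from h import *
p=cams.camera("side"); i=cv2.cvtColor(p["image"],cv2.COLOR_RGB2BGR)
cv2.imwrite("pics/b3z.png",cv2.resize(i[110:230,290:390],None,fx=5,fy=5,interpolation=2))
e=ctrl.get_obs();print(e["force"]); e=e["ee_pos"]; print((proj(p,e)-[290,110])*5)
E
```

```text
[ 0.14302272 -0.04396539  3.59395729]
[[205.16786748 284.2301681 ]]
```

View pics/b3z.png

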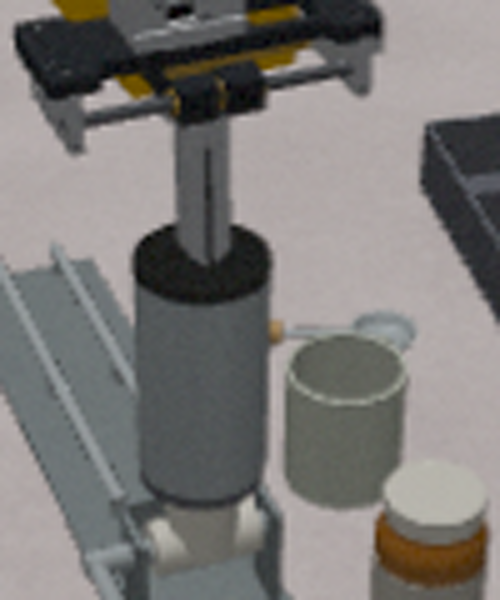

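Contact at TCP z 0.247, with the fingers centred on the disc (crop 208,262). Now pressing the collar down.

servo_tool:
  rows:
    - [0, 0, -0.0007, 0, 0, 0, -1]
    - [0, 0, -0.0014, 0, 0, 0, -1]
    - [0, 0, -0.0021, 0, 0, 0, -1]
    - [0, 0, -0.0028, 0, 0, 0, -1]
    - [0, 0, -0.0035, 0, 0, 0, -1]
    - [0, 0, -0.0042, 0, 0, 0, -1]
    - [0, 0, -0.005, 0, 0, 0, -1]
    - [0, 0, -0.005, 0, 0, 0, -1]

```text
time_s: 21.12
ee_pos: [0.4918, -0.1131, 0.2423]
eef_rot: [3.129, 0.007, 1.714]
force: [-0.9, 0.8, 3.8]
grip_width: 0.0005
```

servo_tool:
  rows:
    - [0, 0, -0.0007, 0, 0, 0, -1]
    - [0, 0, -0.0014, 0, 0, 0, -1]
    - [0, 0, -0.0021, 0, 0, 0, -1]
    - [0, 0, -0.0028, 0, 0, 0, -1]
    - [0, 0, -0.0035, 0, 0, 0, -1]
    - [0, 0, -0.0042, 0, 0, 0, -1]
    - [0, 0, -0.0045, 0, 0, 0, -1]
    - [0, 0, -0.0045, 0, 0, 0, -1]

```text
time_s: 21.78
ee_pos: [0.4919, -0.1131, 0.2382]
eef_rot: [3.128, 0.007, 1.714]
force: [-1.1, 1.1, 4.0]
grip_width: 0.0004
```

servo_tool:
  rows:
    - [0, 0, -0.0005, 0, 0, 0, -1]
    - [0, 0, -0.001, 0, 0, 0, -1]
    - [0, 0, -0.0015, 0, 0, 0, -1]
    - [0, 0, -0.002, 0, 0, 0, -1]
    - [0, 0, -0.0025, 0, 0, 0, -1]
    - [0, 0, -0.003, 0, 0, 0, -1]
    - [0, 0, -0.003, 0, 0, 0, -1]
    - [0, 0, -0.003, 0, 0, 0, -1]

```text
time_s: 22.45
ee_pos: [0.492, -0.1131, 0.2355]
eef_rot: [3.128, 0.007, 1.714]
force: [-1.5, 0.9, 5.9]
grip_width: 0.0004
```

servo_tool:
  rows:
    - [0, 0, -0.0005, 0, 0, 0, -1]
    - [0, 0, -0.001, 0, 0, 0, -1]
    - [0, 0, -0.0015, 0, 0, 0, -1]
    - [0, 0, -0.002, 0, 0, 0, -1]
    - [0, 0, -0.0025, 0, 0, 0, -1]
    - [0, 0, -0.003, 0, 0, 0, -1]
    - [0, 0, -0.003, 0, 0, 0, -1]
    - [0, 0, -0.003, 0, 0, 0, -1]

```text
time_s: 23.12
ee_pos: [0.4921, -0.1132, 0.2327]
eef_rot: [3.127, 0.007, 1.714]
force: [-2.1, 0.1, 5.0]
grip_width: 0.0006
```

servo_tool:
  rows:
    - [0, 0, -0.0003, 0, 0, 0, -1]
    - [0, 0, -0.0006, 0, 0, 0, -1]
    - [0, 0, -0.0009, 0, 0, 0, -1]
    - [0, 0, -0.0012, 0, 0, 0, -1]
    - [0, 0, -0.0015, 0, 0, 0, -1]
    - [0, 0, -0.0018, 0, 0, 0, -1]
    - [0, 0, -0.002, 0, 0, 0, -1]
    - [0, 0, -0.002, 0, 0, 0, -1]

```text
time_s: 23.78
ee_pos: [0.4921, -0.1132, 0.2309]
eef_rot: [3.127, 0.007, 1.714]
force: [-1.1, 0.9, 5.4]
grip_width: 0.0007
```

servo_tool:
  rows:
    - [0, 0, -0.0003, 0, 0, 0, -1]
    - [0, 0, -0.0006, 0, 0, 0, -1]
    - [0, 0, -0.0009, 0, 0, 0, -1]
    - [0, 0, -0.0012, 0, 0, 0, -1]
    - [0, 0, -0.0015, 0, 0, 0, -1]
    - [0, 0, -0.0018, 0, 0, 0, -1]
    - [0, 0, -0.002, 0, 0, 0, -1]
    - [0, 0, -0.002, 0, 0, 0, -1]

```text
time_s: 24.45
ee_pos: [0.4922, -0.1132, 0.2292]
eef_rot: [3.126, 0.008, 1.714]
force: [-0.7, 1.1, 6.7]
grip_width: 0.0005
```

servo_tool:
  rows:
    - [0, 0, -0.0003, 0, 0, 0, -1]
    - [0, 0, -0.0006, 0, 0, 0, -1]
    - [0, 0, -0.0009, 0, 0, 0, -1]
    - [0, 0, -0.0012, 0, 0, 0, -1]
    - [0, 0, -0.0015, 0, 0, 0, -1]
    - [0, 0, -0.0018, 0, 0, 0, -1]
    - [0, 0, -0.002, 0, 0, 0, -1]
    - [0, 0, -0.002, 0, 0, 0, -1]

```text
time_s: 25.12
ee_pos: [0.4929, -0.1134, 0.229]
eef_rot: [3.123, 0.009, 1.714]
force: [-2.2, 0.8, 17.0]
grip_width: 0.0005
```

servo_tool:
  rows:
    - [0, 0, -0.0003, 0, 0, 0, -1]
    - [0, 0, -0.0006, 0, 0, 0, -1]
    - [0, 0, -0.0009, 0, 0, 0, -1]
    - [0, 0, -0.0012, 0, 0, 0, -1]
    - [0, 0, -0.0015, 0, 0, 0, -1]
    - [0, 0, -0.0018, 0, 0, 0, -1]
    - [0, 0, -0.002, 0, 0, 0, -1]
    - [0, 0, -0.002, 0, 0, 0, -1]

```text
time_s: 25.78
ee_pos: [0.4936, -0.1136, 0.229]
eef_rot: [3.12, 0.01, 1.714]
force: [-3.5, 0.9, 19.2]
grip_width: 0.0003
```

```bash
python3 - <<'E'
import cv2;from h import *
p=cams.camera("side"); i=cv2.cvtColor(p["image"],cv2.COLOR_RGB2BGR)
cv2.imwrite("pics/b4z.png",cv2.resize(i[110:230,290:390],None,fx=5,fy=5,interpolation=2))
e=ctrl.get_obs();print(e["force"]); e=e["ee_pos"]; print((proj(p,e)-[290,110])*5)
E
```

```text
[-3.25760904  0.45293819 18.83306662]
[[209.08805755 311.06049969]]
```

View pics/b4z.png

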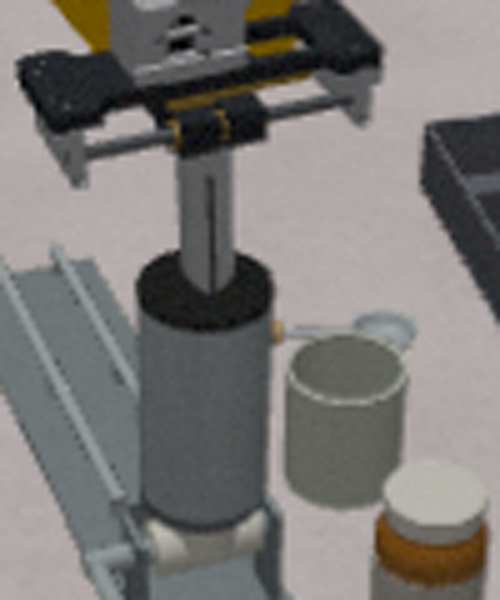

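Hard stop at TCP z 0.229, about 18 mm below first contact. One slightly firmer push to be sure.

servo_tool:
  rows:
    - [0, 0, -0.0008, 0, 0, 0, -1]
    - [0, 0, -0.0014, 0, 0, 0, -1]
    - [0, 0, -0.002, 0, 0, 0, -1]
    - [0, 0, -0.0024, 0, 0, 0, -1]
    - [0, 0, -0.0025, 0, 0, 0, -1]
    - [0, 0, -0.0025, 0, 0, 0, -1]
    - [0, 0, -0.0025, 0, 0, 0, -1]
    - [0, 0, -0.0025, 0, 0, 0, -1]

```text
time_s: 26.5
ee_pos: [0.4945, -0.1138, 0.2289]
eef_rot: [3.116, 0.012, 1.714]
force: [-4.0, 1.7, 22.5]
grip_width: 0.0007
```

servo_tool:
  rows:
    - [0, 0, 0.003, 0, 0, 0, -1]
    - [0, 0, 0.008, 0, 0, 0, -1]
    - [0, 0, 0.015, 0, 0, 0, -1]
    - [0, 0, 0.03, 0, 0, 0, -1]
    - [0, 0, 0.06, 0, 0, 0, -1]
    - [0, 0, 0.09, 0, 0, 0, -1]
    - [-0.03, 0.04, 0.1, 0, 0, 0, -1]
    - [-0.06, 0.08, 0.1, 0, 0, 0, -1]

```text
time_s: 27.17
ee_pos: [0.445, -0.0479, 0.3298]
eef_rot: [3.115, 0.013, 1.711]
force: [-1.3, 1.7, -0.5]
grip_width: 0.0005
```

servo_tool:
  rows:
    - [-0.02, 0.04, 0, 0, 0, 0, -1]
    - [-0.04, 0.08, 0, 0, 0, 0, -1]
    - [-0.06, 0.12, 0, 0, 0, 0, -1]
    - [-0.08, 0.16, 0, 0, 0, 0, -1]
    - [-0.1, 0.19, 0, 0, 0, 0, -1]
    - [-0.12, 0.22, 0, 0, 0, 0, -1]
    - [-0.13, 0.25, 0, 0, 0, 0, -1]
    - [-0.13, 0.25, 0, 0, 0, 0, -1]

```text
time_s: 27.83
ee_pos: [0.3128, 0.2057, 0.3299]
eef_rot: [3.115, 0.012, 1.716]
force: [-0.4, -0.7, -0.5]
grip_width: 0.0004
```

```bash
sed -i 's/>.22)&(X/>.20)\&(X/' disc.py; python3 disc.py c1
```

```text
566 ctr [ 0.4911 -0.1119] [ 0.4903 -0.1129] z 0.2508 slope [0.013 0.004] tilt about axis deg -0.1
S off 0.0008877880272387297 D 0.0016634293688486557
[ 0.87337176  0.77453305 -1.39208639] [0.31457993 0.20271006 0.32971542]
```

View pics/c1s.png

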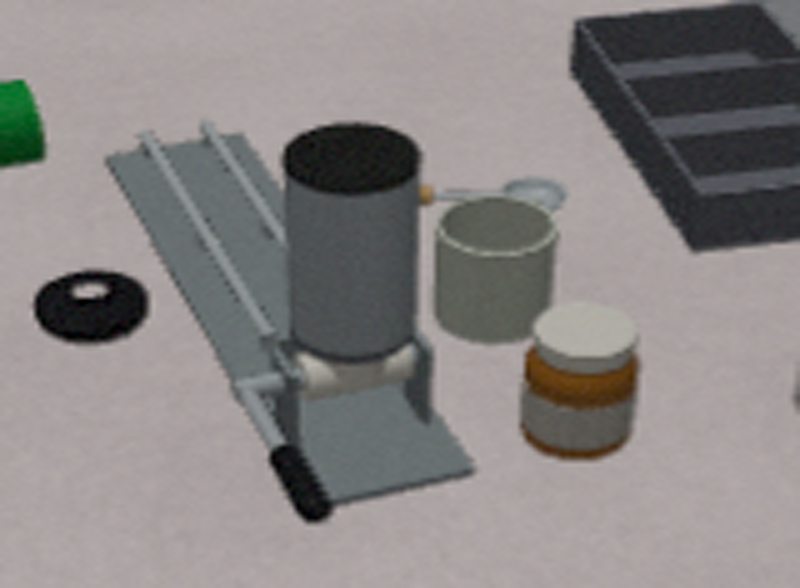

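View pics/c1t.png

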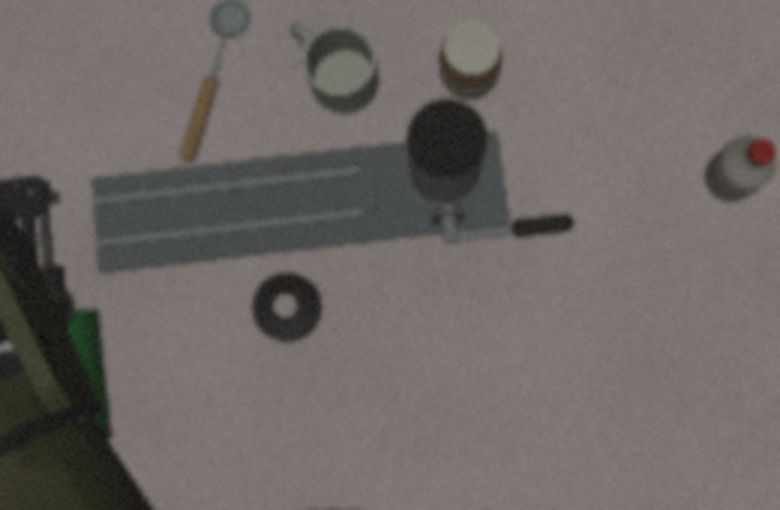

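The bottom is at z 0.251 (expected 0.250 when home), upright, and the arm is clear. Nothing else has moved.

```bash
python3 -c "
from station import hand_in
print(hand_in())"
```

```text
the job is handed in; nothing more can be done
None
```

The tumbler is hanging fully home on the upright peg, and I handed the job in at about 28 s of the 69 s allowed; no verdict was reported.

- **Push onto the peg:** I pushed the steel tumbler about 0.11 m along its rails over the folded peg until it met the end stop, with about 20–24 N of reaction.
- **Raising:** I swung the lever over to its hard stop, felt at about 19 N. The peg stayed upright when I let go.
- **Pressing down:** The collar slid about 18 mm at roughly 4–7 N, then stopped hard. I held there, and the last push read 22.5 N; no reading came near 40 N.

**Last checks:**
- The tumbler's upturned bottom is at z = 0.251 m, against 0.250 m expected when fully home.
- Its tilt about the pivot axis is about 0.1°, and it is centred over the pivot to within about 2 mm.
- The mug, jar, lid, spoon, glue and green cup look unmoved in the pictures, though the arm partly hides the green cup.
- The arm is clear of everything.

**One disagreement:** the closed fingertips touched things 15–20 mm higher than the reported TCP suggested. I therefore found the lever and collar stops by force and camera instead of by position.

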